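# Count two ink bottles into the tray

## Robot

A 6-joint arm with a two-finger parallel gripper is mounted at the origin on the work surface. World frame = base frame: x ahead of the robot, y to its left, z up, the work surface at z = 0. Lengths are in mm, angles in rad, forces in N, time in s.
With the tool pointing down it reaches from about 350 to 850 mm from the base axis. Payload 8.1 kg.
Tool frame: the origin (TCP) lies at the very end of the fingers, on their centre line; the grasp point (between the pads) lies 19 mm behind it; z points along the fingers, y is the direction in which the jaws open and shut (so a half turn about z gives the same grasp; the last joint's range is limited). The gripper opens to 85 mm and grips with 20 to 120 N. Pads are 22 mm wide; open, the fingers measure 114 mm over their backs; the gripper's body (76 mm by 85 mm) begins 54 mm behind the grasp point. The pads swing forward as they close: fully open they stand 13 mm farther back than shut.
Start: joints at [-1.269, 0.13, 1.488, -0, 1.523, -0.085], TCP at [226.356, -555.669, 191.392] pointing down, gripper open.
Joint ranges: [-2.96, 2.96], [-0.89, 2.26], [0.02, 2.5], [-1.34, 4.48], [0, 2.73], [-2.66, 2.66]. Speed limits (rad/s): [2.39, 2.39, 2.79, 3.14, 3.14, 3.14].

## Interface

Orientations are given as a rotation vector (axis times angle).
In Python, from cell import get_state, grab_frame, close_job gives the robot as it stands.
- The arm moves only by the shell command python3 -m crank 'ROWS' [FORCE]. ROWS is JSON, one flat list of numbers, 7 for each row, row after row: the shift along the tool's x, y, z in m, then the turn, a rotation vector about the tool's x, y, z in degrees, then the finger opening in m, from 0 to 0.0854. In form: [x, y, z, wx, wy, wz, jaw, x, y, z, wx, wy, wz, jaw, ...]. A call has 1 to 12 rows; each row shifts and turns the commanded pose from where the row before left it, along the tool's axes as they then stand; what a row does not reach is not made up. A row lasts 1/12 s, in which the tool goes at most 41.7 mm and 7.16 degrees, less where a joint would pass 70% of its speed; a pose out of reach is approached as far as the arm can. A call is refused whole if a number of a shift passes 0.0417 or a number of a turn 7.16, either way. A call with a gripper value outside its range is refused whole. The fingers move at their own pace and stop on an object; FORCE is the grip in N (left out, the last holds). Time passes only in rows, so rows that do not move let the fingers close. It gives the time, the measured TCP pose, the force and the opening at its end, in the units of the state.
- get_state(): the state, without advancing time (a new reading comes with each control period).
- grab_frame(name): name is "scene" or "top" or "wrist"; returns a dict with "image" (384x512x3 uint8, blue, green, red), "z_map" (384x512 float32, mm along the optical axis (not along the pixel's ray), 0 where there is no reading), "vfov" (degrees; the focal length in pixels is half the picture's height over the tangent of half this angle, whatever the lens; pixels are square), "cx", "cy" (the principal point, pixels), "eye" and "orientation" of the camera in the world. Camera axes: x right, y up, looking along -z (the intrinsics and any distortion apply to the point x, -y, -z); pixel columns grow to the right and rows downward; lengths in mm; the calibration is good to about 2 mm. A picture is of the moment at which its call begins.
- close_job(): hands the job in, once; it reports no verdict.
The state is a dict: "time": time; "qpos": joint angles; "joint_vel": joint speeds; "joint_efforts": joint torques, N m; "tcp_pos": TCP position; "orientation": TCP orientation; "contact_force": force on the tool from outside, world axes, zero at the start; "wrist_torque": the same for the moment, N m; "width": finger opening in mm.
Only numpy, scipy, OpenCV 4.12 (cv2) and the standard library are available. Lean on these libraries where they do the work, as an engineer would, in place of code of your own. Each camera call takes 0.05 s, during which the arm holds its last target. There are 200 camera calls.

## Task

Set out the ink for a drawing session: stand exactly two of the three squat ink bottles upright in the aluminium tray, and leave the third standing where it is on the desk. They are glass, so set them down rather than dropping them; the taller, slimmer ink bottle is not one of the three.

Things in the scene. Friction and masses are not known exactly. Their poses are not given: they have to be found in the camera images.
- tray: shallow open aluminium tray, 170 mm along its x, 240 mm along its y, 20 mm high, walls and floor 4 mm thick, empty at the start and fixed to the desk. Origin at the centre of its underside on the desk; z up.
- ink_a: squat round ink bottle, amber glass, paper label, white screw cap; one of three alike: body 44 mm in diameter with straight sides up to 34 mm, cap 28 mm in diameter from 38 to 54 mm (its top); 60 to 130 g. Origin: centre of its underside, z up its axis. Stands on the desk (z = 0), at least 25 mm free all round. A like bottle, but 38 mm in diameter and 94 mm high, is not wanted; it stands 100 mm away or more.
- ink_b: squat round ink bottle, amber glass, paper label, white screw cap; one of three alike: body 44 mm in diameter with straight sides up to 34 mm, cap 28 mm in diameter from 38 to 54 mm (its top); 60 to 130 g. Origin: centre of its underside, z up its axis. Stands on the desk (z = 0), at least 25 mm free all round.
- ink_c: squat round ink bottle, amber glass, paper label, white screw cap; one of three alike: body 44 mm in diameter with straight sides up to 34 mm, cap 28 mm in diameter from 38 to 54 mm (its top); 60 to 130 g. Origin: centre of its underside, z up its axis. Stands on the desk (z = 0), at least 25 mm free all round.
There are look-alikes about, which are no part of the job. Leave any yellow look-alike of the ink_b alone.

How it is judged (in metres and radians):
At the end, for the whole second after the job is handed in: Exactly two of the three squat bottles (any two) stand on the tray's floor inside its walls, upright within 10 degrees; the third stands upright on the desk within 30 mm of where it started; all three are at rest (((x of ink_b in the frame of tray between -0.066 and 0.066 m and y of ink_b in the frame of tray between -0.101 and 0.101 m and z of each of ink_b, ink_c in the frame of tray below 0.012 m and angle between each of ink_b, ink_c, ink_a's own z axis and vertical below 0.17 rad and x of ink_c in the frame of tray between -0.066 and 0.066 m and y of ink_c in the frame of tray between -0.101 and 0.101 m and distance of ink_a from where it was at the start of the episode below 0.03 m) or (x of ink_a in the frame of tray between -0.066 and 0.066 m and y of ink_a in the frame of tray between -0.101 and 0.101 m and z of each of ink_a, ink_c in the frame of tray below 0.012 m and angle between each of ink_a, ink_c, ink_b's own z axis and vertical below 0.17 rad and x of ink_c in the frame of tray between -0.066 and 0.066 m and y of ink_c in the frame of tray between -0.101 and 0.101 m and distance of ink_b from where it was at the start of the episode below 0.03 m) or (x of ink_a in the frame of tray between -0.066 and 0.066 m and y of ink_a in the frame of tray between -0.101 and 0.101 m and z of each of ink_a, ink_b in the frame of tray below 0.012 m and angle between each of ink_a, ink_b, ink_c's own z axis and vertical below 0.17 rad and x of ink_b in the frame of tray between -0.066 and 0.066 m and y of ink_b in the frame of tray between -0.101 and 0.101 m and distance of ink_c from where it was at the start of the episode below 0.03 m)) and linear speed of each of ink_a, ink_b, ink_c below 0.02 m/s); the robot touches nothing.
It fails at once if a squat bottle is dropped: it falls freely for more than about 20 mm (ink_a) (contact force between ink_a and anything else below 0.01 N and linear speed of ink_a above 0.63 m/s).
It fails at once if a squat bottle is dropped: it falls freely for more than about 20 mm (ink_b) (contact force between ink_b and anything else below 0.01 N and linear speed of ink_b above 0.63 m/s).
It fails at once if a squat bottle is dropped: it falls freely for more than about 20 mm (ink_c) (contact force between ink_c and anything else below 0.01 N and linear speed of ink_c above 0.63 m/s).
It also fails if it takes over 59 s, if anything falls off the work surface, if the arm or the gripper's body presses on something with over 40 N, if the wrist force passes 120 N, or if a joint passes its speed limit or range.

## Working session

There is one attempt and no reset: what is moved stays moved. The work goes in short steps, Python scripts to look and compute and a shell command to move; the robot and the scene stay as the last step left them, time stands still between calls to the robot, and variables do not carry over. Pictures are saved under pics/ and viewed, about 8 in all and at most 12, crops included, and the job is handed in when it is done.

```bash
mkdir -p pics; cat > h.py <<'E'
import numpy as np,cv2
from scipy.spatial.transform import Rotation as R
from cell import *
def grab(n):
    f=grab_frame(n); return f
def xyz(f):
    im=f["image"];z=f["z_map"];h,w=z.shape
    fl=h/2/np.tan(np.radians(f["vfov"])/2)
    v,u=np.mgrid[:h,:w]
    P=np.stack([(u-f["cx"])/fl*z,-(v-f["cy"])/fl*z,-z],-1)
    o=np.array(f["orientation"]); Rm=R.from_rotvec(o) if o.size==3 else (R.from_matrix(o) if o.size==9 else R.from_quat(o))
    return P@Rm.as_matrix().T+np.array(f["eye"])
E
python3 - <<'E'
from h import *
s=get_state(); print(s)
f=grab("top"); print({k:v for k,v in f.items() if k not in("image","z_map")})
X=xyz(f); np.save("top.npy",X); cv2.imwrite("pics/top.png",f["image"])
print(np.percentile(X[...,2][f["z_map"]>0],[1,25,50,75,99]))
f=grab("scene"); cv2.imwrite("pics/scene.png",f["image"]); print(f["eye"],f["orientation"])
E
```

```text
{'time': 0.0, 'qpos': array([-1.26940080e+00,  1.31191549e-01,  1.48928259e+00, -3.94067353e-06,
        1.52298710e+00, -8.54141729e-02]), 'joint_vel': array([ 1.78816678e-03, -2.72389999e-04,  2.51555868e-04,  1.50715389e-05,
       -7.69068632e-04,  3.71432534e-04]), 'joint_efforts': array([-1.41755936e-03, -5.69393528e+01, -5.00554347e+01, -2.27512505e-04,
        1.48650329e-02,  3.48038918e-05]), 'tcp_pos': array([ 226.16712295, -555.06851068,  190.32453086]), 'orientation': array([-3.08119654e+00, -6.03461732e-01,  3.22309601e-04]), 'contact_force': array([-0.12897604, -0.24869152,  0.32970265]), 'wrist_torque': array([ 0.04381409, -0.0140059 , -0.02661069]), 'width': 85.32127076061253}
{'vfov': 48.917804242326696, 'cx': 256.2169607999551, 'cy': 187.95865096346287, 'eye': array([522.95689147,  -6.21091137, 887.67602073]), 'orientation': array([ 0.09780137, -0.05025376, -1.54555446])}
[-7.52839706e+02 -1.39147586e+00 -9.52588164e-02  1.37762541e+00
  5.44484686e+01]
[ 963.37506026 -313.75422916  625.75185936] [0.63443883 0.30669318 0.80729211]
```

View pics/top.png

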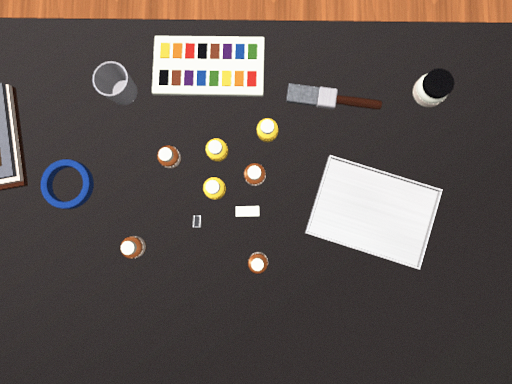

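View pics/scene.png

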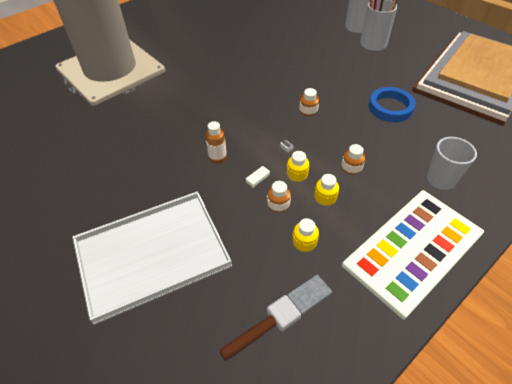

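The top view shows squat amber bottles at about (168,156), (255,174) and (132,247). The taller one is at (258,262), yellow look-alikes are at (217,150), (267,129) and (213,188), and the tray corners are at (331,157), (441,189), (420,266) and (307,234). The scene view agrees. I'll take the two bottles clear of neighbours, (132,247) and (168,156).

```bash
python3 - <<'E'
from h import *
X=np.load("top.npy"); im=cv2.imread("pics/top.png")
for n,(u,v) in dict(A=(168,156),B=(255,174),C=(132,247),tall=(258,262),y1=(217,150),y2=(267,129),y3=(213,188)).items():
    P=X[v-18:v+19,u-18:u+19].reshape(-1,3); P=P[np.isfinite(P).all(1)]
    zt=np.percentile(P[:,2],98) ; 
    top=P[(P[:,2]>(zt-6))&(P[:,2]<zt+6)]
    c=(top.min(0)+top.max(0))/2
    print(n,zt.round(1),len(top),np.median(top,0).round(1),c.round(1),np.ptp(top,axis=0).round(0))
for u,v in [(331,157),(441,189),(420,266),(307,234)]:
    print(np.median(X[v-2:v+3,u-2:u+3].reshape(-1,3),0).round(1))
# tray via segmentation of bright pixels
m=(im.min(2)>150).astype(np.uint8); n,l,st,ce=cv2.connectedComponentsWithStats(m)
i=[k for k in range(1,n) if st[k,4]>3000 and ce[k,0]>300]
for k in i:
    P=X[l==k]; P=P[P[:,2]>-10]; print(ce[k],cv2.minAreaRect(P[:,:2].astype(np.float32)),np.percentile(P[:,2],[5,50,95]))
s=get_state();print(R.from_rotvec(s["orientation"]).as_matrix().round(3))
E
```

```text
A 55.4 149 [667.8 205.1  53.6] [667.7 205.1  53.9] [27. 26.  9.]
B 54.8 152 [634.8  25.3  53.4] [634.7  24.4  53.2] [27. 26.  7.]
C 55.1 154 [478.8 271.3  53.3] [478.9 272.   53.3] [27. 26.  7.]
tall 94.4 126 [456.3  13.7  93.3] [456.2  13.8  93.5] [22. 22.  7.]
y1 55.0 147 [684.5 105.2  53.9] [684.2 106.3  52.9] [26. 27.  7.]
y2 55.3 149 [728.    1.5  53.6] [7.289e+02 7.000e-01 5.330e+01] [27. 26.  8.]
y3 55.4 148 [603.9 108.   54. ] [604.7 107.6  53.2] [26. 27.  7.]
[ 673.3 -133.4   17.9]
[ 611.5 -357.9   12.8]
[ 454.3 -311.2   16.7]
[ 5.128e+02 -8.660e+01 -2.000e-01]
[373.90837379 211.73118932] ((572.9548950195312, -183.69541931152344), (320.059814453125, 183.204345703125), 75.94560241699219) [ 1.05416699  3.79533691 18.81410648]
[[ 0.926  0.377 -0.001]
 [ 0.377 -0.926  0.002]
 [ 0.    -0.002 -1.   ]]
```

```bash
python3 -m crank '[0.0227,-0.0279,0,0,0,0,0.085,0.0227,-0.0279,0,0,0,0,0.085,0.0227,-0.0279,0,0,0,0,0.085,0.0227,-0.0279,0,0,0,0,0.085,0.0227,-0.0279,0,0,0,0,0.085,0.0227,-0.0279,0,0,0,0,0.085,0.0227,-0.0279,0,0,0,0,0.085,0.0227,-0.0279,0,0,0,0,0.085,0.0227,-0.0279,0,0,0,0,0.085,0.0227,-0.0279,0,0,0,0,0.085,0.0227,-0.0279,0,0,0,0,0.085,0.0227,-0.0279,0,0,0,0,0.085]' 30
python3 -m crank '[0.0227,-0.0279,0,0,0,0,0.085,0.0227,-0.0279,0,0,0,0,0.085,0.0227,-0.0279,0,0,0,0,0.085,0.0227,-0.0279,0,0,0,0,0.085,0.0227,-0.0279,0,0,0,0,0.085,0.0227,-0.0279,0,0,0,0,0.085,0.0227,-0.0279,0,0,0,0,0.085,0.0227,-0.0279,0,0,0,0,0.085,0.0227,-0.0279,0,0,0,0,0.085,0.0227,-0.0279,0,0,0,0,0.085,0.0227,-0.0279,0,0,0,0,0.085,0,0,0,0,0,0,0.085]'
cat >> h.py <<'E'
def go(x,y,z):
    s=get_state(); M=R.from_rotvec(s["orientation"]).as_matrix()
    d=M.T@(np.array([x,y,z])-s["tcp_pos"]); print("t",round(s["time"],2),"tcp",s["tcp_pos"].round(1),"width",round(s["width"],1),"F",s["contact_force"].round(1)); print("tool delta mm",d.round(1),"M",M.round(3).tolist())
def cap(zlo,zhi,near,r=40,n="wrist",f=None):
    f=f or grab(n); X=xyz(f); m=(X[...,2]>zlo)&(X[...,2]<zhi)&(np.hypot(X[...,0]-near[0],X[...,1]-near[1])<r)&(f["z_map"]>0)
    P=X[m]; print("n",len(P), "mid",((P.min(0)+P.max(0))/2).round(1),"med",np.median(P,0).round(1),"size",np.ptp(P,axis=0).round(0)); return f
E
python3 - <<'E'
from h import *
go(479,271.7,4)
f=cap(48,60,(479,271.7)); cv2.imwrite("pics/w1.png",f["image"])
E
```

```text
time: 1.1
tcp_pos: [352.2, -141.1, 191.1]
orientation: [-3.083, -0.603, -0.0]
contact_force: [1.0, -0.3, -0.2]
width: 85.1
time: 2.1
tcp_pos: [467.8, 240.6, 189.9]
orientation: [-3.08, -0.609, 0.002]
contact_force: [0.4, -0.3, 0.1]
width: 84.9
t 2.1 tcp [467.8 240.6 189.9] width 84.9 F [ 0.4 -0.3  0.1]
tool delta mm [ 22.4 -24.1 186. ] M [[0.925, 0.381, -0.002], [0.381, -0.925, 0.001], [-0.001, -0.002, -1.0]]
n 483 mid [477.2 270.7  52.1] med [477.7 270.8  53.9] size [27. 27.  8.]
```

View pics/w1.png

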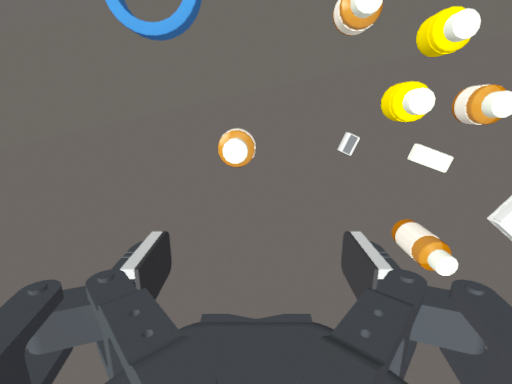

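The wrist view has the bottle cap at (235,151), and its measured position (478,271) agrees with the top camera. Now I'll descend over it.

```bash
python3 -m crank '[0.0217,-0.0238,0,0,0,0,0.085,0,0,0.03,0,0,0,0.085,0,0,0.03,0,0,0,0.085,0,0,0.03,0,0,0,0.085,0,0,0.03,0,0,0,0.085,0,0,0,0,0,0,0.085,0,0,0,0,0,0,0.085]'
python3 - <<'E'
from h import *
go(478.2,271.2,4)
E
```

```text
time: 2.73
tcp_pos: [477.1, 264.2, 69.8]
orientation: [3.082, 0.603, -0.007]
contact_force: [-0.9, -0.0, 0.8]
width: 85.3
t 2.73 tcp [477.1 264.2  69.8] width 85.3 F [-0.9 -0.   0.8]
tool delta mm [ 4.  -6.1 65.8] M [[0.926, 0.377, -0.004], [0.377, -0.926, -0.002], [-0.005, 0.0, -1.0]]
```

```bash
python3 -m crank '[0.004,-0.0061,0,0,0,0,0.085,0,0,0.02,0,0,0,0.085,0,0,0.02,0,0,0,0.085,0,0,0.015,0,0,0,0.085,0,0,0.011,0,0,0,0.085,0,0,0,0,0,0,0.085,0,0,0,0,0,0,0.085]'
python3 - <<'E'
from h import *
go(478.2,271.2,4)
E
```

```text
time: 3.32
tcp_pos: [481.2, 273.5, 6.8]
orientation: [-3.083, -0.604, -0.002]
contact_force: [0.8, 0.2, 1.1]
width: 84.7
t 3.32 tcp [481.2 273.5   6.8] width 84.7 F [0.8 0.2 1.1]
tool delta mm [-3.7  1.   2.8] M [[0.926, 0.377, 0.001], [0.377, -0.926, 0.001], [0.001, -0.0, -1.0]]
```

```bash
python3 -m crank '[0,0,0,0,0,0,0.06,0,0,0,0,0,0,0.05,0,0,0,0,0,0,0.044,0,0,0,0,0,0,0.036,0,0,0,0,0,0,0.036,0,0,0,0,0,0,0.036,0,0,0,0,0,0,0.036,0,0,0,0,0,0,0.036]' 30
python3 - <<'E'
from h import *
go(478.2,271.2,100)
E
```

```text
time: 3.98
tcp_pos: [480.3, 272.9, 5.3]
orientation: [3.083, 0.604, -0.0]
contact_force: [0.4, -0.6, 0.1]
width: 36.0
t 3.98 tcp [480.3 272.9   5.3] width 36.0 F [ 0.4 -0.6  0.1]
tool delta mm [ -2.6   0.8 -94.7] M [[0.926, 0.377, -0.0], [0.377, -0.926, -0.0], [-0.0, 0.0, -1.0]]
```

```bash
python3 - <<'E'
from h import *
f=cap(48,60,(479,271.7)); cv2.imwrite("pics/w2.png",f["image"])
f=grab("top"); X=xyz(f);cv2.imwrite("pics/t2.png",cv2.resize(f["image"][170:320,60:260],None,fx=3,fy=3))
E
```

```text
n 2732 mid [480.8 275.4  54. ] med [479.8 271.2  53.9] size [37. 58. 12.]
```

View pics/w2.png

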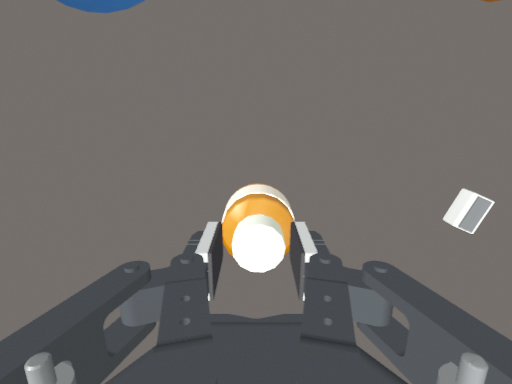

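```bash
python3 - <<'E'
from h import *
f=grab("wrist"); X=xyz(f); g=f["image"]
def pr(m,n):
    P=X[m]; print(n,len(P),"mid",((P.min(0)+P.max(0))/2).round(1),"med",np.median(P,0).round(1),P.min(0).round(1),P.max(0).round(1))
w=(g.min(2)>180); roi=np.zeros(w.shape,bool); roi[210:275,230:290]=1
pr(w&roi&(X[...,2]>48)&(X[...,2]<60),"cap")
roi2=np.zeros(w.shape,bool); roi2[215:300,205:222]=1
roi3=np.zeros(w.shape,bool); roi3[215:300,292:312]=1
s=get_state();M=R.from_rotvec(s["orientation"]).as_matrix();X=(X-s["tcp_pos"])@M
pr(roi2&(X[...,2]>-80)&(X[...,2]<10),"L");pr(roi3&(X[...,2]>-80)&(X[...,2]<10),"R")
E
```

```text
cap 2179 mid [477.6 270.5  51.9] med [478.9 271.2  53.9] [464.  256.8  48. ] [491.3 284.3  55.8]
L 1348 mid [-31.2 -26.8 -36.5] med [  0.4 -19.2 -61.3] [-73.5 -35.8 -80. ] [ 11.  -17.8   6.9]
R 1399 mid [-31.6  28.3 -36.3] med [  3.4  19.5 -64.5] [-74.1  17.6 -80. ] [10.8 38.9  7.3]
```

```bash
python3 -m crank '[0,0,0,0,0,0,0.03,0,0,0,0,0,0,0.03]' 30
```

```text
time: 4.3
tcp_pos: [480.4, 272.9, 5.4]
orientation: [3.083, 0.604, 0.0]
contact_force: [0.1, 0.5, -0.3]
width: 29.7
```

```bash
python3 - <<'E'
from h import *
f=grab("scene"); cv2.imwrite("pics/s3.png",cv2.resize(f["image"][40:190,200:400],None,fx=4,fy=4))
f=grab("wrist"); X=xyz(f); s=get_state();M=R.from_rotvec(s["orientation"]).as_matrix();T=(X-s["tcp_pos"])@M
m=(abs(T[...,1])<22)&(abs(T[...,1])>13.5)&(abs(T[...,0])<13)
for lo in range(-90,10,10):
    k=m&(T[...,2]>lo)&(T[...,2]<=lo+10)
    if k.sum(): print(lo,k.sum(),np.median(T[k],0).round(1),np.median(f["image"][k],0))
E
```

```text
-90 571 [ 10.8  16.3 -85.2] [81. 76. 72.]
-80 1054 [  5.6 -15.  -77.2] [107. 106. 106.]
-70 540 [  9.6  14.7 -65.1] [73. 71. 71.]
-60 432 [  9.7  14.8 -55.3] [74.  71.  71.5]
-50 281 [  6.8  13.9 -46.7] [ 99. 132. 164.]
-40 212 [  1.1 -13.9 -31.1] [ 67.  172.  232.5]
-30 255 [  8.2  13.7 -28.6] [ 66. 164. 229.]
-20 69 [  9.9 -14.2 -17.1] [240. 255. 255.]
-10 41 [ 10.9 -14.   -5.9] [186. 199. 205.]
0 181 [  9.8 -17.5   5.3] [109. 112. 118.]
```

View pics/s3.png

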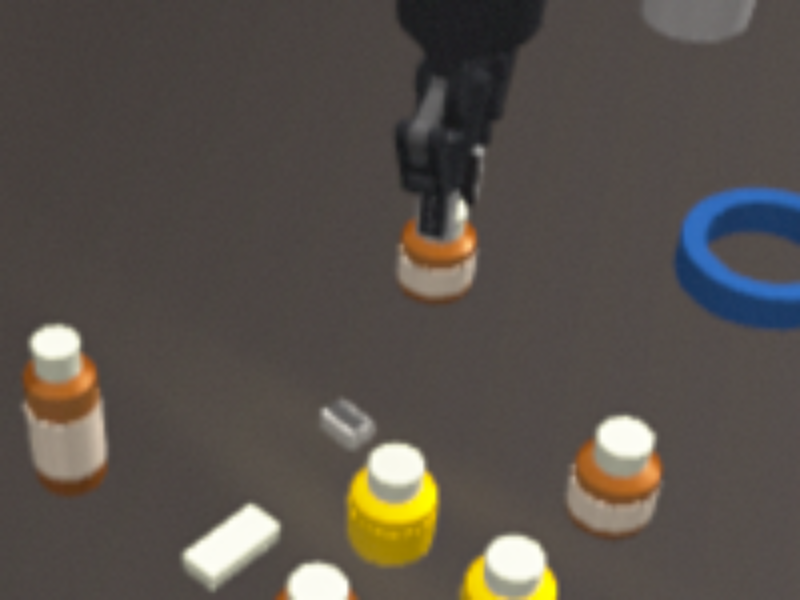

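The scene crop shows the fingertips level with the cap, at about (450,215) in the crop. The true finger ends are therefore some 35 mm higher than the reported TCP suggests. The bottle hasn't moved. A cap grip is fine, so I'll close on the 28 mm cap.

```bash
python3 -m crank '[0,0,0,0,0,0,0.02,0,0,0,0,0,0,0.02,0,0,0,0,0,0,0.02,0,0,0,0,0,0,0.02]' 40; python3 -m crank '[0,0,-0.005,0,0,0,0.02,0,0,-0.01,0,0,0,0.02,0,0,-0.015,0,0,0,0.02,0,0,0,0,0,0,0.02,0,0,0,0,0,0,0.02]'
python3 - <<'E'
from h import *
f=grab("scene"); cv2.imwrite("pics/s4.png",cv2.resize(f["image"][40:190,200:400],None,fx=4,fy=4))
go(0,0,0)
f=grab("wrist"); X=xyz(f); g=f["image"]
roi=np.zeros(g.shape[:2],bool); roi[150:300,200:320]=1
P=X[(g.min(2)>180)&roi&(X[...,2]>20)&(X[...,2]<120)]; print(np.percentile(P,[2,25,50,75,98],axis=0).round(1))
E
```

```text
time: 4.73
tcp_pos: [480.5, 273.0, 5.6]
orientation: [3.083, 0.604, 0.001]
contact_force: [-0.5, -0.0, 2.5]
width: 25.9
time: 5.15
tcp_pos: [481.5, 273.6, 36.8]
orientation: [-3.082, -0.604, -0.004]
contact_force: [-0.4, 0.3, -1.6]
width: 25.7
t 5.2 tcp [480.7 273.2  35.8] width 25.8 F [-0.6 -0.3 -2.2]
tool delta mm [-548.3   71.7   35.2] M [[0.926, 0.377, 0.001], [0.377, -0.926, 0.001], [0.001, -0.0, -1.0]]
[[465.9 259.3  41.4]
 [476.9 266.1  81.8]
 [483.6 273.9  84.3]
 [490.1 281.6  85.1]
 [499.4 293.8 113.3]]
```

View pics/s4.png

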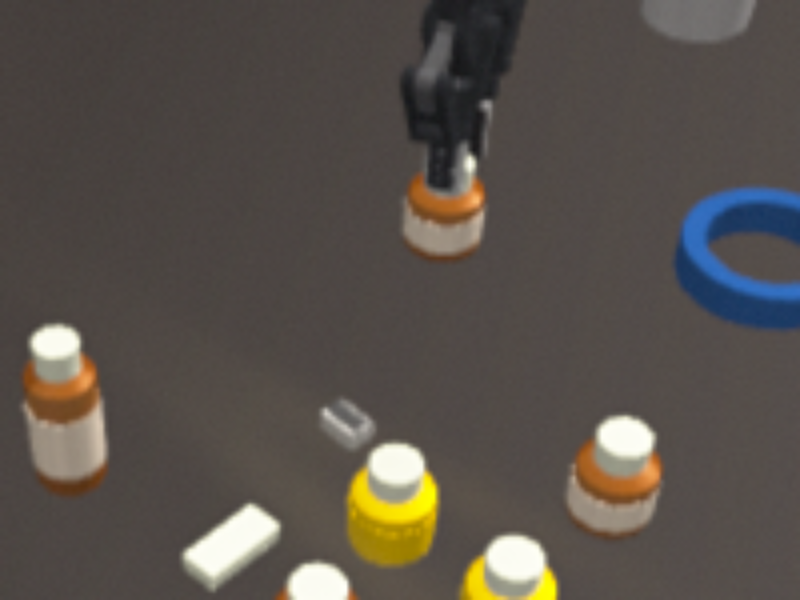

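It's lifted upright and held by the cap, with the underside at about TCP z − 5.5. Next I'll raise it and carry it to tray slot (550,−270).

```bash
python3 -m crank '[0,0,-0.015,0,0,0,0.02,0,0,-0.025,0,0,0,0.02,0,0,-0.025,0,0,0,0.02,0,0,-0.025,0,0,0,0.02,0,0,-0.015,0,0,0,0.02,-0.002,0.0075,-0.01,0,0,0,0.02,-0.004,0.015,0,0,0,0,0.02,-0.006,0.0226,0,0,0,0,0.02,-0.008,0.03,0,0,0,0,0.02,-0.008,0.03,0,0,0,0,0.02,-0.008,0.03,0,0,0,0,0.02,-0.008,0.03,0,0,0,0,0.02]' 50
python3 -m crank '[-0.008,0.03,0,0,0,0,0.02,-0.008,0.03,0,0,0,0,0.02,-0.008,0.03,0,0,0,0,0.02,-0.008,0.03,0,0,0,0,0.02,-0.008,0.03,0,0,0,0,0.02,-0.008,0.03,0,0,0,0,0.02,-0.008,0.03,0,0,0,0,0.02,-0.008,0.03,0,0,0,0,0.02,-0.006,0.0226,0,0,0,0,0.02,-0.004,0.015,0,0,0,0,0.02,0,0,0,0,0,0,0.02,0,0,0,0,0,0,0.02]'
python3 - <<'E'
from h import *
go(550,-270,12)
f=grab("wrist"); cv2.imwrite("pics/w5.png",f["image"])
f=grab("top"); X=xyz(f)
for p in [(331,157),(441,189),(420,266),(307,234)]:print(p, X[p[1],p[0]].round(1))
# tray rim corners: intersect pixel ray with z=20
fl=192/np.tan(np.radians(f["vfov"])/2);M=R.from_rotvec(f["orientation"]).as_matrix()
c=[]
for u,v in [(331,157),(441,189),(420,266),(307,234)]:
    d=M@np.array([(u-f["cx"])/fl,-(v-f["cy"])/fl,-1]); t=(20-f["eye"][2])/d[2]; c.append((f["eye"]+t*d)[:2])
c=np.array(c);print(c.round(1),c.mean(0).round(1),[np.linalg.norm(c[i]-c[i-1]).round(0) for i in range(4)])
E
```

```text
time: 6.25
tcp_pos: [500.8, 101.5, 148.9]
orientation: [-3.083, -0.604, 0.004]
contact_force: [-0.2, 0.4, -1.2]
width: 25.2
time: 7.25
tcp_pos: [537.2, -181.7, 149.2]
orientation: [-3.082, -0.601, 0.002]
contact_force: [-0.2, 0.4, -1.5]
width: 25.2
t 7.25 tcp [ 537.2 -181.7  149.2] width 25.2 F [-0.2  0.4 -1.5]
tool delta mm [-21.2  86.8 137.1] M [[0.927, 0.376, -0.002], [0.376, -0.927, 0.001], [-0.001, -0.002, -1.0]]
(331, 157) [ 674.7 -133.6    9. ]
(441, 189) [ 551.6 -119.4  606.6]
(420, 266) [ 501.3 -103.4  611.5]
(307, 234) [ 5.129e+02 -8.650e+01 -2.000e-01]
[[ 672.8 -132. ]
 [ 611.3 -355.7]
 [ 455.  -311.6]
 [ 513.1  -84.7]] [ 563. -221.] [np.float64(167.0), np.float64(232.0), np.float64(162.0), np.float64(234.0)]
```

View pics/w5.png

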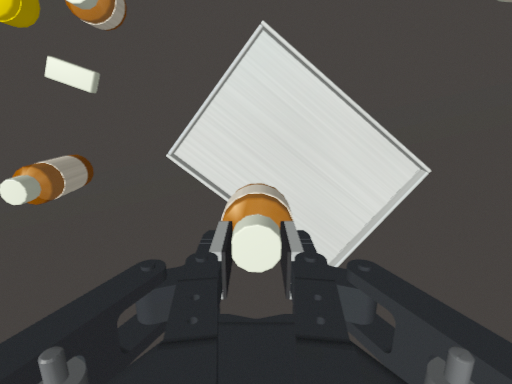

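The wrist view shows the bottle upright at (257,225) over the tray, whose corners are at (263,23), (430,170) and (167,155). Tray centre comes out at (563,−221), sides about 165 × 233 at the rim, close to the stated sizes.

```bash
python3 -m crank '[-0.006,0.024,0,0,0,0,0.02,-0.006,0.024,0,0,0,0,0.02,-0.006,0.024,0,0,0,0,0.02,-0.0032,0.0148,0,0,0,0,0.02,0,0,0.02,0,0,0,0.02,0,0,0.03,0,0,0,0.02,0,0,0.03,0,0,0,0.02,0,0,0.025,0,0,0,0.02,0,0,0.015,0,0,0,0.02,0,0,0,0,0,0,0.02,0,0,0,0,0,0,0.02]'
python3 - <<'E'
from h import *
go(550,-270,10)
E
```

```text
time: 8.27
tcp_pos: [550.6, -268.2, 29.6]
orientation: [-3.081, -0.606, 0.003]
contact_force: [1.2, -0.3, 0.2]
width: 25.4
t 8.27 tcp [ 550.6 -268.2   29.6] width 25.4 F [ 1.2 -0.3  0.2]
tool delta mm [-1.2  1.5 19.6] M [[0.926, 0.379, -0.002], [0.379, -0.926, 0.002], [-0.001, -0.002, -1.0]]
```

```bash
python3 -m crank '[0,0,0.005,0,0,0,0.02,0,0,0.005,0,0,0,0.02,0,0,0.005,0,0,0,0.02,0,0,0.002,0,0,0,0.02,0,0,0,0,0,0,0.02,0,0,0,0,0,0,0.02]'; python3 -m crank '[0,0,0.001,0,0,0,0.02,0,0,0.001,0,0,0,0.02,0,0,0.001,0,0,0,0.02,0,0,0,0,0,0,0.02]'
```

```text
time: 8.77
tcp_pos: [551.1, -270.0, 13.4]
orientation: [-3.083, -0.604, 0.0]
contact_force: [-0.1, 0.4, -1.8]
width: 25.0
time: 9.1
tcp_pos: [551.1, -269.9, 10.2]
orientation: [-3.083, -0.604, 0.0]
contact_force: [-0.0, -0.2, -1.5]
width: 25.1
```

```bash
python3 -m crank '[0,0,0.0005,0,0,0,0.02,0,0,0,0,0,0,0.02,0,0,0,0,0,0,0.02]'; python3 -m crank '[0,0,0.0005,0,0,0,0.02,0,0,0,0,0,0,0.02,0,0,0,0,0,0,0.02]'; python3 -m crank '[0,0,0.0005,0,0,0,0.02,0,0,0,0,0,0,0.02,0,0,0,0,0,0,0.02]'
```

```text
time: 9.35
tcp_pos: [551.2, -269.9, 9.9]
orientation: [3.083, 0.604, -0.0]
contact_force: [0.0, 0.8, -0.9]
width: 25.0
time: 9.6
tcp_pos: [551.4, -270.0, 9.7]
orientation: [3.083, 0.604, 0.001]
contact_force: [-0.4, 0.4, 1.7]
width: 25.1
time: 9.85
tcp_pos: [551.6, -270.2, 9.6]
orientation: [3.082, 0.604, 0.001]
contact_force: [-2.2, 0.2, 5.5]
width: 25.4
```

Contact is felt, so the bottle is standing on the floor. I'll release and retreat.

```bash
python3 -m crank '[0,0,0,0,0,0,0.03,0,0,0,0,0,0,0.045,0,0,0,0,0,0,0.06,0,0,0,0,0,0,0.06,0,0,-0.02,0,0,0,0.06,0,0,-0.03,0,0,0,0.06,0,0,-0.04,0,0,0,0.06,0,0,-0.04,0,0,0,0.06,0,0,-0.01,0,0,0,0.06]' 50
python3 - <<'E'
from h import *
f=cap(45,65,(551,-270)); cap(45,65,(634.7,25)); cv2.imwrite("pics/w6.png",f["image"])
go(667.7,205.1,150)
E
```

```text
time: 10.6
tcp_pos: [554.4, -271.8, 157.0]
orientation: [3.076, 0.602, 0.012]
contact_force: [0.7, 0.5, 0.4]
width: 60.0
n 609 mid [ 548.4 -272.    52.7] med [ 549.5 -271.7   57.9] size [27. 27. 15.]Traceback (most recent call last):
  File "<stdin>", line 2, in <module>
  File "h.py", line 18, in cap
    P=X[m]; print("n",len(P), "mid",((P.min(0)+P.max(0))/2).round(1),"med",np.median(P,0).round(1),"size",np.ptp(P,axis=0).round(0)); return f
                                      ~~~~~^^^
    return umr_minimum(a, axis, None, out, keepdims, initial, where)
ValueError: zero-size array to reduction operation minimum which has no identity
```

Cap top is at z≈58 (54 + 4 mm floor) near (549,−272), so bottle 1 stands in the tray. On to bottle A.

```bash
python3 -m crank '[0.0178,-0.0249,0,0,0,0,0.06,0.0178,-0.0249,0,0,0,0,0.06,0.0178,-0.0249,0,0,0,0,0.06,0.0178,-0.0249,0,0,0,0,0.06,0.0178,-0.0249,0,0,0,0,0.06,0.0178,-0.0249,0,0,0,0,0.06,0.0178,-0.0249,0,0,0,0,0.06,0.0178,-0.0249,0,0,0,0,0.06]'
python3 -m crank '[0.0178,-0.0249,0,0,0,0,0.06,0.0178,-0.0249,0,0,0,0,0.06,0.0178,-0.0249,0,0,0,0,0.06,0.0178,-0.0249,0,0,0,0,0.06,0.0178,-0.0249,0,0,0,0,0.06,0.0178,-0.0249,0,0,0,0,0.06,0.0178,-0.0249,0,0,0,0,0.06,0,0,0,0,0,0,0.06,0,0,0,0,0,0,0.06]'
python3 - <<'E'
from h import *
f=cap(45,60,(667.4,204.8)); cv2.imwrite("pics/w6.png",f["image"])
go(667.4,204.8,5.5)
E
```

```text
time: 11.37
tcp_pos: [607.1, -30.1, 147.1]
orientation: [-3.082, -0.604, 0.004]
contact_force: [-0.3, -0.2, 0.5]
width: 60.2
time: 12.12
tcp_pos: [656.5, 178.4, 146.6]
orientation: [-3.082, -0.608, 0.004]
contact_force: [-0.3, 0.6, 0.2]
width: 59.9
n 646 mid [666.7 204.4  50.7] med [667.4 204.4  53.9] size [27. 27. 11.]
t 12.17 tcp [656.6 177.  147. ] width 59.5 F [-0.   0.6 -1. ]
tool delta mm [ 20.9 -21.6 141.4] M [[0.926, 0.379, -0.003], [0.379, -0.926, -0.001], [-0.003, -0.0, -1.0]]
```

View pics/w6.png

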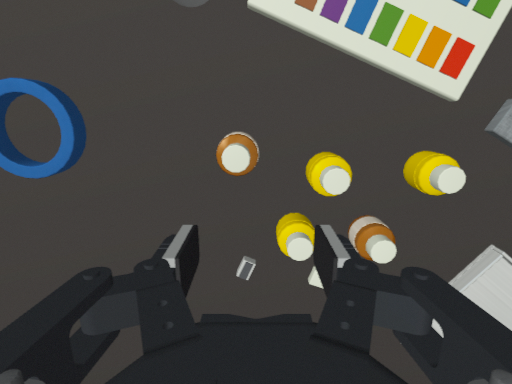

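The wrist view shows amber bottle A at (236,158), with a yellow one to its right at (330,175). The measured cap is (667,204,54), as expected.

```bash
python3 -m crank '[0.0209,-0.0216,0,0,0,0,0.06,0,0,0.03,0,0,0,0.06,0,0,0.03,0,0,0,0.06,0,0,0.03,0,0,0,0.06,0,0,0,0,0,0,0.06,0,0,0,0,0,0,0.06]'
python3 - <<'E'
from h import *
go(667.4,204.5,5.5)
E
```

```text
time: 12.67
tcp_pos: [666.3, 202.7, 56.0]
orientation: [3.083, 0.602, -0.01]
contact_force: [-0.0, -0.4, 0.7]
width: 60.2
t 12.67 tcp [666.3 202.7  56. ] width 60.2 F [-0.  -0.4  0.7]
tool delta mm [ 2.  -1.2 50.5] M [[0.927, 0.376, -0.006], [0.376, -0.927, -0.002], [-0.006, -0.001, -1.0]]
```

```bash
python3 -m crank '[0.001,-0.001,0.02,0,0,0,0.06,0,0,0.015,0,0,0,0.06,0,0,0.01,0,0,0,0.06,0,0,0.0045,0,0,0,0.06,0,0,0,0,0,0,0.06,0,0,0,0,0,0,0.06]'
python3 - <<'E'
from h import *
go(667.4,204.5,5.5)
E
```

```text
time: 13.17
tcp_pos: [669.5, 205.8, 9.9]
orientation: [3.083, 0.604, 0.0]
contact_force: [0.5, -0.1, 0.1]
width: 60.0
t 13.17 tcp [669.5 205.8   9.9] width 60.0 F [ 0.5 -0.1  0.1]
tool delta mm [-2.4  0.4  4.4] M [[0.926, 0.377, 0.0], [0.377, -0.926, -0.0], [0.0, 0.0, -1.0]]
```

```bash
python3 -m crank '[-0.002,0,0.003,0,0,0,0.06,0,0,0,0,0,0,0.045,0,0,0,0,0,0,0.035,0,0,0,0,0,0,0.03,0,0,0,0,0,0,0.02,0,0,0,0,0,0,0.02,0,0,0,0,0,0,0.02,0,0,0,0,0,0,0.02]' 50
python3 -m crank '[0,0,-0.005,0,0,0,0.02,0,0,-0.01,0,0,0,0.02,0,0,-0.015,0,0,0,0.02,0,0,0,0,0,0,0.02,0,0,0,0,0,0,0.02]'
python3 - <<'E'
from h import *
go(576,-174,150)
f=grab("wrist");f2=grab("scene"); cv2.imwrite("pics/w7.png",np.hstack([f["image"][130:330,130:380],cv2.resize(f2["image"][80:205,280:405],(200,200))]))
E
```

```text
time: 13.83
tcp_pos: [668.0, 205.2, 7.1]
orientation: [3.083, 0.604, 0.002]
contact_force: [0.7, -1.2, 5.5]
width: 25.1
time: 14.25
tcp_pos: [669.2, 205.6, 39.0]
orientation: [-3.083, -0.604, -0.006]
contact_force: [0.4, 0.5, -1.3]
width: 25.3
t 14.25 tcp [669.2 205.6  39. ] width 25.3 F [ 0.4  0.5 -1.3]
tool delta mm [-229.   316.4 -111.8] M [[0.926, 0.377, 0.004], [0.377, -0.926, 0.001], [0.004, 0.001, -1.0]]
```

View pics/w7.png

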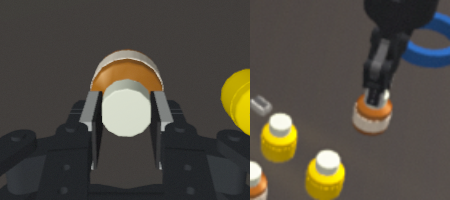

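Bottle A is held upright (crop at (125,100)). Carrying it to slot (576,−174).

```bash
python3 -m crank '[0,0,-0.015,0,0,0,0.02,0,0,-0.025,0,0,0,0.02,0,0,-0.025,0,0,0,0.02,0,0,-0.025,0,0,0,0.02,0,0,-0.02,0,0,0,0.02,-0.006,0.008,0,0,0,0,0.02,-0.012,0.016,0,0,0,0,0.02,-0.0176,0.0243,0,0,0,0,0.02,-0.0176,0.0243,0,0,0,0,0.02,-0.0176,0.0243,0,0,0,0,0.02,-0.0176,0.0243,0,0,0,0,0.02,-0.0176,0.0243,0,0,0,0,0.02]'
python3 -m crank '[-0.0176,0.0243,0,0,0,0,0.02,-0.0176,0.0243,0,0,0,0,0.02,-0.0176,0.0243,0,0,0,0,0.02,-0.0176,0.0243,0,0,0,0,0.02,-0.0176,0.0243,0,0,0,0,0.02,-0.012,0.016,0,0,0,0,0.02,-0.006,0.008,0,0,0,0,0.02,0,0,0,0,0,0,0.02,0,0,0,0,0,0,0.02]'
python3 - <<'E'
from h import *
go(576,-174,12)
E
```

```text
time: 15.35
tcp_pos: [622.9, 28.8, 145.8]
orientation: [-3.083, -0.604, 0.002]
contact_force: [0.5, -0.5, -0.2]
width: 25.0
time: 16.1
tcp_pos: [580.6, -144.0, 146.1]
orientation: [-3.082, -0.602, 0.0]
contact_force: [0.1, 0.0, -0.6]
width: 24.9
t 16.1 tcp [ 580.6 -144.   146.1] width 24.9 F [ 0.1  0.  -0.6]
tool delta mm [-15.6  26.1 134.1] M [[0.926, 0.376, -0.0], [0.376, -0.926, 0.001], [-0.0, -0.001, -1.0]]
```

```bash
python3 -m crank '[-0.008,0.013,0,0,0,0,0.02,-0.0076,0.0131,0,0,0,0,0.02,0,0,0.02,0,0,0,0.02,0,0,0.03,0,0,0,0.02,0,0,0.03,0,0,0,0.02,0,0,0.022,0,0,0,0.02,0,0,0.012,0,0,0,0.02,0,0,0,0,0,0,0.02,0,0,0,0,0,0,0.02]'
python3 -m crank '[0,0,0.004,0,0,0,0.02,0,0,0.004,0,0,0,0.02,0,0,0.002,0,0,0,0.02,0,0,0,0,0,0,0.02,0,0,0,0,0,0,0.02]'
```

```text
time: 16.85
tcp_pos: [576.3, -174.0, 32.4]
orientation: [-3.082, -0.605, 0.001]
contact_force: [-0.1, 1.0, 1.2]
width: 25.4
time: 17.27
tcp_pos: [576.5, -174.5, 22.8]
orientation: [3.083, 0.604, 0.001]
contact_force: [0.8, 0.2, -1.1]
width: 24.9
```

```bash
python3 -m crank '[0,0,0.004,0,0,0,0.02,0,0,0.003,0,0,0,0.02,0,0,0.002,0,0,0,0.02,0,0,0.001,0,0,0,0.02,0,0,0,0,0,0,0.02,0,0,0,0,0,0,0.02]'
python3 -m crank '[0,0,0.0005,0,0,0,0.02,0,0,0,0,0,0,0.02,0,0,0,0,0,0,0.02]'; python3 -m crank '[0,0,0.0005,0,0,0,0.02,0,0,0,0,0,0,0.02,0,0,0,0,0,0,0.02]'
```

```text
time: 17.77
tcp_pos: [576.2, -174.3, 12.2]
orientation: [-3.083, -0.604, 0.0]
contact_force: [0.1, 0.1, -0.3]
width: 25.1
time: 18.02
tcp_pos: [576.4, -174.4, 12.0]
orientation: [3.083, 0.604, 0.0]
contact_force: [0.7, 0.1, -1.2]
width: 25.0
time: 18.27
tcp_pos: [576.3, -174.4, 11.4]
orientation: [-3.083, -0.604, 0.0]
contact_force: [-0.1, 0.6, -0.8]
width: 25.3
```

```bash
python3 -m crank '[0,0,0.0005,0,0,0,0.02,0,0,0,0,0,0,0.02,0,0,0,0,0,0,0.02]'; python3 -m crank '[0,0,0.0005,0,0,0,0.02,0,0,0,0,0,0,0.02,0,0,0,0,0,0,0.02]'
```

```text
time: 18.52
tcp_pos: [576.5, -174.5, 11.2]
orientation: [3.083, 0.604, 0.001]
contact_force: [-1.0, 0.8, 1.5]
width: 25.1
time: 18.77
tcp_pos: [576.6, -174.6, 11.1]
orientation: [3.083, 0.604, 0.001]
contact_force: [-1.4, 0.7, 5.0]
width: 24.8
```

Contact again. I'll release, retreat up and aside, and check.

```bash
python3 -m crank '[0,0,0,0,0,0,0.03,0,0,0,0,0,0,0.045,0,0,0,0,0,0,0.06,0,0,0,0,0,0,0.06,0,0,-0.02,0,0,0,0.06,0,0,-0.03,0,0,0,0.06,0,0,-0.04,0,0,0,0.06,0,0,-0.04,0,0,0,0.06,-0.04,0,-0.02,0,0,0,0.06,-0.04,0,-0.02,0,0,0,0.06,-0.04,0,0,0,0,0,0.06,-0.04,0,0,0,0,0,0.06]'
python3 -m crank '[0,0,0,0,0,0,0.06,0,0,0,0,0,0,0.06,0,0,0,0,0,0,0.06,0,0,0,0,0,0,0.06,0,0,0,0,0,0,0.06,0,0,0,0,0,0,0.06]'
python3 - <<'E'
from h import *
f=grab("scene"); a=f["image"]; cap(48,66,(576,-174),35,f=f); cap(48,66,(550,-271),35,f=f); cap(48,62,(634.7,25),20,f=f)
g=grab("top"); cap(48,62,(634.7,25),20,f=g); cap(48,66,(576,-174),35,f=g); cap(48,66,(550,-271),30,f=g)
cv2.imwrite("pics/f.png",np.hstack([a[:, :300],g["image"][:,200:460]]))
go(0,0,0)
E
```

```text
time: 19.77
tcp_pos: [432.8, -233.5, 179.4]
orientation: [3.08, 0.605, 0.004]
contact_force: [-0.6, -0.4, -0.3]
width: 59.8
time: 20.27
tcp_pos: [433.9, -232.2, 177.5]
orientation: [-3.082, -0.606, 0.0]
contact_force: [-0.4, 0.7, -0.4]
width: 60.0
n 212 mid [ 576.5 -174.6   54.8] med [ 578.6 -175.5   57.8] size [27. 27. 14.]
n 244 mid [ 548.4 -271.3   54.4] med [ 552.2 -271.6   57.9] size [28. 28. 13.]
n 159 mid [634.   24.1  52.2] med [635.3  23.1  54. ] size [27. 27.  8.]
n 152 mid [634.5  24.5  53.4] med [634.6  25.2  53.8] size [26. 26.  7.]
n 167 mid [ 577.2 -173.1   54.5] med [ 576.4 -172.3   57.2] size [26. 26. 13.]
n 176 mid [ 550.3 -270.3   54.6] med [ 549.6 -269.1   57. ] size [26. 28. 13.]
t 20.37 tcp [ 433.7 -232.3  177.5] width 60.2 F [0.1 1.  0.7]
tool delta mm [-313.6 -379.   177.7] M [[0.926, 0.378, -0.0], [0.378, -0.926, 0.0], [-0.0, -0.0, -1.0]]
```

View pics/f.png

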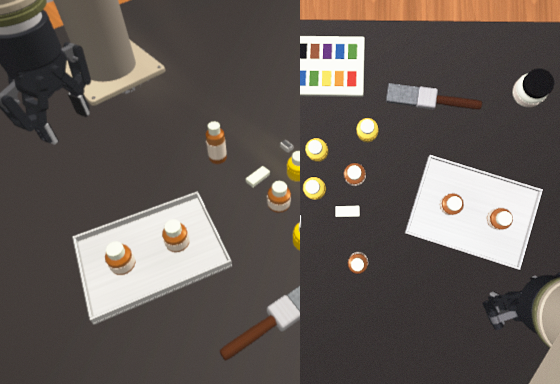

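Both bottles stand upright in the tray, at (117,257) and (175,235) in the scene half. The third is unmoved at (279,195), and the gripper is clear. Handing in.

```bash
python3 -c "
from cell import close_job
print(close_job())"
```

```text
the job is handed in; nothing more can be done
None
```

Two squat amber bottles now stand upright in the tray, about 50 mm either side of its centre, and the job is handed in at about 20.4 s of the 59 s allowed. I lowered each one until contact registered at about 5 N, then released it.

**Last checks:**
- **In the tray:** both cameras put the two caps at about (577,−174) and (550,−271), with tops at z 57–58 mm. That matches 54 mm bottles standing on the 4 mm floor.
- **Left on the desk:** the third squat bottle's cap measured (634.5,24.5), against (634.7,24.4) at the start. I did not touch the taller bottle or the yellow look-alikes.
- **Robot:** the gripper is clear of everything.

**What disagreed:** the fingertips sat some 35 mm higher than the reported TCP suggested, so my first attempt to grip a bottle body closed above it without moving it. I gripped both bottles by their caps instead. The cap opening read about 25 mm, against the stated 28 mm.

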